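# Sweep rejected chips off the inspection light box

### The job

Sweep the three rejected black chips across the inspection light box with your closed fingertips and off its open end, so that all three drop into the red tray. Push them only, never lift them; leave the brass loupe that stands among them, the vial and the tweezers where they are, and finish with the hand clear of everything.

Things in the scene. Friction and masses are not known exactly. Their poses are not given: they have to be found in the camera images.
- lightbox: flat inspection light box fixed to the table, 240 x 240 mm and 40 mm high, white top. Origin: centre of its underside, on the table; z up. Its y axis points along the sweep: the two ends at y = +-120 mm are open, a tray beyond each. Along the edges at x = +-120 mm run aluminium rails, 9 mm wide (inner faces at x = +-111 mm) and 6 mm higher than the white top
- lightbox_top (a point): centre of the light box's white top surface, 40 mm above the table; axes as the light box
- red_tray: red reject tray 220 x 90 mm, 30 mm high, walls and floor 3 mm thick, fixed to the table at one open end of the light box (its long side along the box's edge, 1 mm off; its rim 10 mm below the box's top). It may be at the +y or the -y end of the box. Origin: centre of its underside; x along its 220 mm, parallel to the box's x; z up
- blue_tray: blue tray 220 x 90 mm, 30 mm high, walls and floor 3 mm thick, fixed to the table at one open end of the light box (its long side along the box's edge, 1 mm off; its rim 10 mm below the box's top). It may be at the +y or the -y end of the box. Origin: centre of its underside; x along its 220 mm, parallel to the box's x; z up. It stands at the other end from the red tray and stays empty
- chip0: one of three identical rejected chips: black square package 26 x 26 mm, 10 mm tall, 25 g, copper-coloured patch on top, lying flat and loose on the light box. Origin: centre of its underside; z up. Slides easily when pushed; the three chips and the loupe stand in four lanes side by side, about 54 mm apart across the box's x, in any order, each up to 50 mm from the middle along the box's y
- chip1: one of three identical rejected chips: black square package 26 x 26 mm, 10 mm tall, 25 g, copper-coloured patch on top, lying flat and loose on the light box. Origin: centre of its underside; z up. Slides easily when pushed; the three chips and the loupe stand in four lanes side by side, about 54 mm apart across the box's x, in any order, each up to 50 mm from the middle along the box's y
- chip2: one of three identical rejected chips: black square package 26 x 26 mm, 10 mm tall, 25 g, copper-coloured patch on top, lying flat and loose on the light box. Origin: centre of its underside; z up. Slides easily when pushed; the three chips and the loupe stand in four lanes side by side, about 54 mm apart across the box's x, in any order, each up to 50 mm from the middle along the box's y
- loupe: small brass loupe standing upright on the light box, 28 mm diameter, 32 mm tall, 60 g, loose. Origin: centre of its underside; z up. To be left alone
- vial: amber jar with white cap, 38 mm diameter, 55 mm tall, loose, standing on the table beyond the light box. Origin: centre of its underside. To be left alone
- tweezers: steel tweezers, about 117 mm long along x, 20 mm wide, 6 mm high, lying loose on the table on the robot's side of the light box. Origin: near the middle, on the table. To be left alone
Things that resemble listed ones, but are neither listed nor needed, are in the scene too. What is shaped like the chip1 but pink or purple is not meant.

How it is judged (in metres and radians):
At the end, for the whole second after the job is handed in: all three black chips lie at rest inside the red tray (origin within its inner walls and below its rim); loupe, vial and tweezers within 10 mm of where they started, loupe and vial upright (x of chip0 in the frame of red_tray between -0.107 and 0.107 m and y of chip0 in the frame of red_tray between -0.042 and 0.042 m and z of chip0 in the frame of red_tray between -0.002 and 0.028 m and linear speed of each of chip0, chip1, chip2 below 0.02 m/s and x of chip1 in the frame of red_tray between -0.107 and 0.107 m and y of chip1 in the frame of red_tray between -0.042 and 0.042 m and z of chip1 in the frame of red_tray between -0.002 and 0.028 m and x of chip2 in the frame of red_tray between -0.107 and 0.107 m and y of chip2 in the frame of red_tray between -0.042 and 0.042 m and z of chip2 in the frame of red_tray between -0.002 and 0.028 m and distance of each of loupe, vial, tweezers from where it was at the start of the episode below 0.01 m and angle between each of loupe, vial's own z axis and vertical below 0.2 rad); the robot touches nothing.
It fails at once if a chip was lifted more than 12 mm off the light box's top (z of any of chip0, chip1, chip2 in the frame of lightbox above 0.052 m).
It fails at once if a chip was swept into the blue tray or onto the table ((z of chip0 in the frame of lightbox below 0.025 m and (x of chip0 in the frame of red_tray above 0.11 m or x of chip0 in the frame of red_tray below -0.11 m or y of chip0 in the frame of red_tray above 0.05 m or y of chip0 in the frame of red_tray below -0.05 m)) or (z of chip1 in the frame of lightbox below 0.025 m and (x of chip1 in the frame of red_tray above 0.11 m or x of chip1 in the frame of red_tray below -0.11 m or y of chip1 in the frame of red_tray above 0.05 m or y of chip1 in the frame of red_tray below -0.05 m)) or (z of chip2 in the frame of lightbox below 0.025 m and (x of chip2 in the frame of red_tray above 0.11 m or x of chip2 in the frame of red_tray below -0.11 m or y of chip2 in the frame of red_tray above 0.05 m or y of chip2 in the frame of red_tray below -0.05 m))).
It fails at once if the loupe, vial or tweezers were moved or tipped over (not (distance of each of loupe, vial, tweezers from where it was at the start of the episode below 0.01 m and angle between each of loupe, vial's own z axis and vertical below 0.2 rad)).
It also fails if it takes over 58 s, if anything falls off the work surface, if the arm or the gripper's body presses on something with over 40 N, if the wrist force passes 120 N, or if a joint passes its speed limit or range.

### The arm

A 7-joint arm with a two-finger parallel gripper is mounted at the origin on the work surface. World frame = base frame: x ahead of the robot, y to its left, z up, the work surface at z = 0. Lengths are in mm, angles in rad, forces in N, time in s.
With the tool pointing down it reaches from about 425 to 825 mm from the base axis. Payload 3.6 kg.
Tool frame: the origin (TCP) lies on the centre line of the jaws, within the pads' length; the fingertips stand 19 mm ahead of it and the grasp point (between the pads) is the TCP (tip_extent is the distance from the TCP to the fingertips, in mm); z points along the fingers, y is the line along which they close (so a half turn about z gives the same grasp; the last joint's range is limited). The gripper opens to 93 mm and grips with 3 to 60 N. Pads are 15 mm wide; open, the fingers measure 128 mm over their backs; the gripper's body (75 mm by 188 mm) begins 65 mm behind the grasp point.
Start: joints at [1.214, 0.615, -0.013, 1.423, 0.008, 1.103, -0.04], TCP at [211.13, -614.725, 237.64] pointing down, gripper open.
Joint ranges: [-3.12, 3.12], [-0.3, 2.06], [-1.34, 1.32], [0.26, 2.42], [-1.36, 4.5], [0.01, 1.98], [-2.84, 2.84]. Speed limits (rad/s): [2.79, 2.79, 3.14, 3.14, 3.14, 3.14, 3.14].

### API

Orientations are given as a unit quaternion [x, y, z, w].
In Python, from rig import goto, move_straight, move_j, command_gripper, sleep, inverse_kinematics, capture, get_calibration, Unreachable, hand_in, read_clock, read_joint_positions, read_dq, read_effort, read_eef_pos, read_tcp_rot, read_contact_force, read_torque, read_opening, read_grip_force, tip_extent gives the robot as it stands. Calls block until the motion is done:
- goto(position, orientation): joint-space move of the TCP to a pose.
- move_straight(position, rot=None, max_speed=150): straight line of the TCP; rot=None keeps the orientation; max_speed is the mean speed in mm/s.
- move_j(angles): joint-space move.
- command_gripper(opening, force=None): finger opening in mm; force is the grip in N (None keeps the last); returns when the fingers have stopped.
- sleep(seconds).
- inverse_kinematics(position, orientation): joint angles nearest the present ones, or None.
- capture(name): name is "scene" or "top" or "wrist"; returns the picture (480x640x3 uint8, red, green, blue); there is no depth.
- get_calibration(name): a dict with "camera_matrix" (3x3 intrinsics, pixels), "rvec" (rotation vector, rad) and "tvec" (3), from world to camera coordinates, as OpenCV has them; the wrist camera has in their place "hand_eye" (4x4, takes a point from camera to tool coordinates, whose origin is the TCP and whose axes are the flange's). Camera axes: x right, y down, z forward; pixel columns grow to the right and rows downward; lengths in mm; the calibration is good to about 2 mm. A picture is of the moment at which its call begins: read the wrist's pose just before it. get_calibration takes no time and is no camera call.
A pose or a line that the arm cannot do raises Unreachable and nothing moves.
- hand_in(): hands the job in; it is judged then, once.
Readings, each from a call of its own:
- read_clock(): time.
- read_joint_positions(): joint angles.
- read_dq(): joint speeds.
- read_effort(): joint torques, N m.
- read_eef_pos(): TCP position.
- read_tcp_rot(): TCP orientation.
- read_contact_force(): force on the tool from outside, world axes, zero at the start.
- read_torque(): the same for the moment, N m.
- read_opening(): finger opening in mm.
- read_grip_force(): force on a finger pad.
Only numpy, scipy, OpenCV 4.12 (cv2) and the standard library are available. Lean on these libraries where they do the work, as an engineer would, in place of code of your own. Each camera call takes 0.05 s, during which the arm holds its last target. There are 200 camera calls.

## Working session

There is one attempt and no reset: what is moved stays moved. The work goes in short steps, each a Python script; the robot and the scene stay as the last script left them, time stands still between calls to the robot, and variables do not carry over. Pictures are saved under pics/ and viewed, at most 10 in all, crops included, and the job is handed in when it is done.

```bash
mkdir -p pics; python3 - <<'E'
from rig import *
import cv2
for n in("top","scene"):
    im=capture(n); cv2.imwrite(f"pics/{n}0.png",im[:,:,::-1]); print(n,get_calibration(n))
print(read_tcp_rot(),tip_extent() if callable(tip_extent) else tip_extent,read_clock())
E
```

```text
top {'camera_matrix': array([[484.61792943,   0.        , 321.04107121],
       [  0.        , 484.61792943, 239.26374032],
       [  0.        ,   0.        ,   1.        ]]), 'rvec': array([ 2.17048549, -2.17404881,  0.11371979]), 'tvec': array([  7.64881556, 548.86878167, 667.49349809])}
scene {'camera_matrix': array([[471.26807136,   0.        , 331.16284526],
       [  0.        , 471.26807136, 246.21614459],
       [  0.        ,   0.        ,   1.        ]]), 'rvec': array([ 1.47396064,  2.09621422, -0.84576532]), 'tvec': array([ 142.95907261, -312.19882544, 1163.53296643])}
[ 9.86348268e-01  1.64668456e-01 -2.10074209e-04 -1.16192633e-03] 19.0 0.1
```

View pics/top0.png

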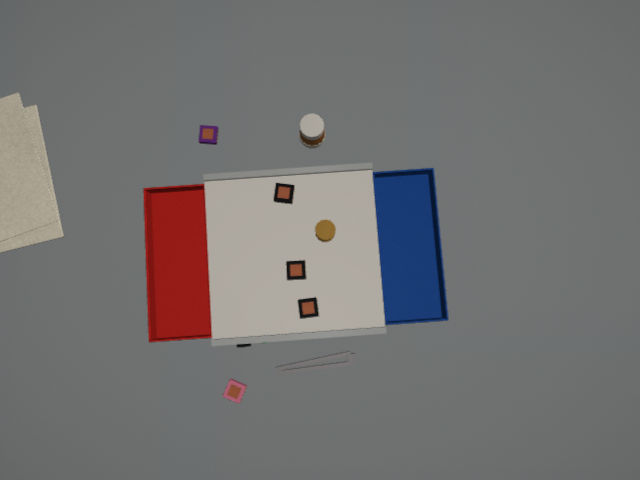

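View pics/scene0.png

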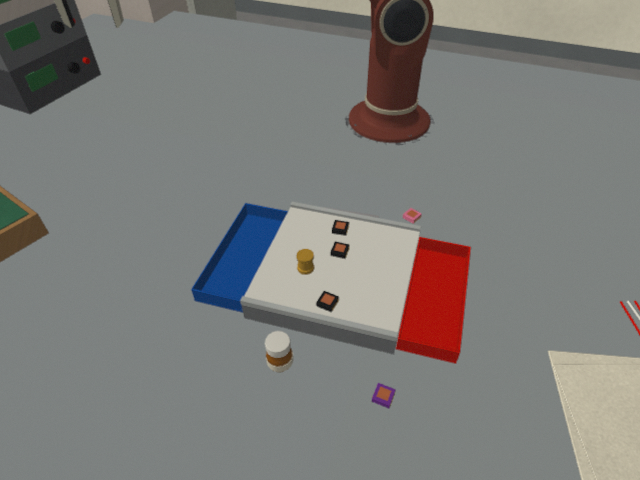

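Top view: the chips are at (284,193), (296,270) and (308,308), with the loupe at (325,230). Red tray is at image left and blue at right; decoys lie off the box.

```bash
cat > h.py <<'E'
from rig import *
import cv2, numpy as np
def ray(n,px,z):
    c=get_calibration(n);R=cv2.Rodrigues(c["rvec"])[0];t=c["tvec"]
    p=cv2.undistortPoints(np.array(px,float).reshape(-1,1,2),c["camera_matrix"],None).reshape(-1,2)
    d=np.c_[p,np.ones(len(p))]@R; o=-R.T@t
    return o+d*((z-o[2])/d[:,2])[:,None]
def cents(m,amin):
    k,l,s,c=cv2.connectedComponentsWithStats(m.astype(np.uint8))
    return [(c[i],s[i,4]) for i in range(1,k) if s[i,4]>=amin]
E
python3 - <<'E'
from h import *
for n in("top","scene"):
    im=cv2.imread(f"pics/{n}0.png"); hsv=cv2.cvtColor(im,cv2.COLOR_BGR2HSV); H,S,V=cv2.split(hsv)
    bright=(V>150)&(S<60)
    cs,_=cv2.findContours(bright.astype(np.uint8),0,1)
    big=[c for c in cs if cv2.contourArea(c)>8000]
    for c in big:
        w=ray(n,c,40)[:,:2].astype(np.float32); r=cv2.minAreaRect(w); print(n,"box",r,cv2.boxPoints(r).round(1).tolist())
    for c,a in cents((H<18)&(S>110)&(V>60)&(V<230),30):
        print(n,"orange",c.round(1),a,im[int(c[1]),int(c[0])],ray(n,[c],50)[0].round(1),ray(n,[c],72)[0].round(1))
    for c,a in cents((H>=15)&(H<30)&(S>130)&(V>60),30):
        print(n,"brass",c.round(1),a,ray(n,[c],72)[0].round(1),ray(n,[c],56)[0].round(1))
    for nm,m in(("red",((H<5)|(H>175))&(S>200)&(V>60)),("blue",(H>105)&(H<125)&(S>180))):
        for c,a in cents(m,800): print(n,nm,c.round(1),a,ray(n,[c],10)[0].round(1))
E
```

```text
top box ((528.9102172851562, 46.28272247314453), (221.2137908935547, 238.2173309326172), 3.9803707599639893) [[410.29998779296875, 157.39999389648438], [426.79998779296875, -80.19999694824219], [647.5, -64.9000015258789], [631.0, 172.8000030517578]]
top orange [207.5 133.4] 97 [ 51  76 136] [697.6 167.5  50. ] [690.5 162.3  72. ]
top orange [318.3 139.6] 46 [21 46 76] [688.5  10.5  50. ] [681.6  10.5  72. ]
top orange [176.5 263.1] 9518 [ 24  27 150] [513.9 206.2  50. ] [512.8 199.7  72. ]
top orange [283.3 192.2] 148 [ 53  78 140] [613.   59.6  50. ] [608.6  58.   72. ]
top orange [295.5 269.7] 149 [ 55  81 143] [504.5  42.1  50. ] [503.7  41.1  72. ]
top orange [308.  307.6] 159 [ 56  82 145] [452.7  24.9  50. ] [453.6  24.4  72. ]
top orange [233.8 391.3] 127 [ 53  78 140] [341.5 124.5  50. ] [346.  120.7  72. ]
top brass [324.8 230.2] 320 [556.7   1.9  72. ] [558.6   1.7  56. ]
top red [176.6 262.9] 9247 [516.2 217.8  10. ]
top blue [409.5 246.1] 9247 [ 540.3 -123.3   10. ]
scene box ((651.91357421875, 459.98992919921875), (172.19204711914062, 125.33098602294922), 14.328824996948
[... 1021 characters left out ...]
8 156] [502.7  41.7  50. ] [523.   48.2  72. ]
scene orange [327.1 298.7] 114 [ 57  88 156] [611.6  59.2  50. ] [627.7  65.   72. ]
scene orange [629.7 317. ] 99 [ 36  41 180] [492.1 488.2  50. ] [512.9 477.3  72. ]
scene orange [279.1 359.3] 194 [27 56 87] [731.   33.3  50. ] [742.4  40.1  72. ]
scene orange [383.3 393.2] 111 [ 56  88 156] [730.7 179.2  50. ] [742.1 180.4  72. ]
scene brass [ 16.2 212.7] 266 [ 634.8 -499.6   72. ] [ 623.3 -520.5   56. ]
scene brass [304.8 261. ] 346 [570.    7.1  72. ] [556.6   1.2  56. ]
scene brass [278.  359.5] 138 [743.2  39.   72. ] [734.9  34.   56. ]
scene red [435.4 300.6] 6605 [526.3 214.3  10. ]
scene blue [238.2 256.9] 4807 [ 548.9 -129.    10. ]
```

```bash
cat > s.py <<'E'
from h import *
from scipy.spatial.transform import Rotation as Rt
a=np.deg2rad(4.03); u=np.array([-np.sin(a),np.cos(a)]); v=np.array([np.cos(a),np.sin(a)]); C=np.array([529.4,46.3])
chips=np.array([[451.6,25],[503.6,41.9],[612.3,59.4]])
def quat(s): # tool y = s*v, z down
    y=np.r_[s*v,0];z=np.array([0,0,-1.]);return Rt.from_matrix(np.c_[np.cross(y,z),y,z]).as_quat()
def P(l,s,z): return np.r_[C+l*v+s*u,z]
def sweep(c,q,first):
    l,s=(c-C)@v,(c-C)@u; b=s-36; print("lane",l.round(1),"s",s.round(1))
    if first: goto(P(l,b,150),q)
    else: move_straight(P(l,b,150),q,300)
    move_straight(P(l,b,64),max_speed=120); print(read_eef_pos().round(1),read_contact_force().round(1))
    move_straight(P(l,124,64),max_speed=90); print(read_contact_force().round(1))
    move_straight(P(l,112,64),max_speed=100)
    move_straight(P(l,112,150),max_speed=200); print("t",read_clock())
E
python3 - <<'E'
from s import *
j=read_joint_positions(); best=None
for s in(1,-1):
    k=[inverse_kinematics(P((c-C)@v,y,z),quat(s)) for c in chips for y in(-60,124) for z in(64,150)]
    ok=all(x is not None for x in k); print(s,ok,[np.round(x,2).tolist() for x in k[::5] if x is not None])
    if ok and (best is None or abs(k[0][6])<best[0]): best=(abs(k[0][6]),s)
s=best[1]; print("use",s); open("sgn","w").write(str(s))
command_gripper(0,10); print(read_opening())
sweep(chips[0],quat(s),True)
im=capture("scene"); cv2.imwrite("pics/scene1.png",im[:,:,::-1])
E
```

```text
1 True [[0.18, 0.62, -0.27, 2.14, 0.38, 0.43, -0.32], [0.27, 0.54, -0.42, 1.93, 0.32, 0.74, -0.27], [-0.1, 0.81, -0.37, 1.65, 0.39, 0.76, -0.58]]
-1 True [[-0.24, 0.63, 0.35, 2.15, -0.5, 0.43, -2.57], [-0.26, 0.53, 0.36, 1.94, -0.28, 0.71, -2.8], [0.26, 1.08, -1.15, 1.63, 1.06, 1.17, 2.04]]
use 1
0.2672478937307848
lane -79.1 s -15.8
[454.5 -10.9  64.4] [ 0.4  0.4 -0.4]
[ 0.1 -0.5  0.1]
t 7.7083
```

View pics/scene1.png

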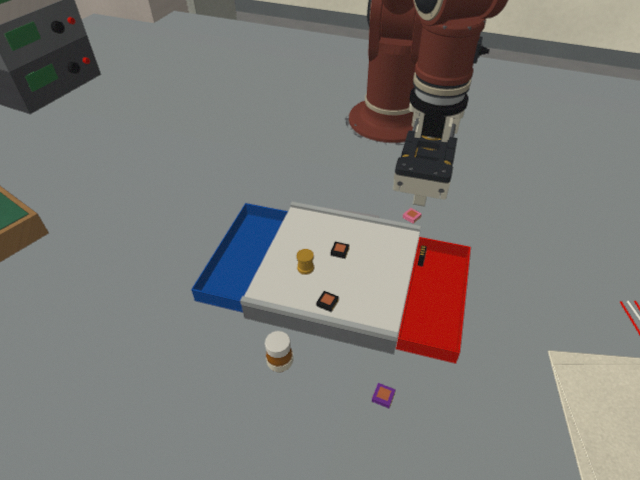

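The first chip is in the red tray but stands on edge against the near wall at (422,256). I'll push the others faster so they fall clear of that wall, then look at it closely.

```bash
sed -i 's/P(l,124,64),max_speed=90/P(l,150,64),max_speed=180/; s/P(l,112,64),max_speed=100/P(l,140,64),max_speed=100/; s/P(l,112,150)/P(l,140,150)/' s.py
python3 - <<'E'
from s import *
q=quat(1)
sweep(chips[1],q,False); sweep(chips[2],q,False)
move_straight(P(0,100,240),q,300)
cv2.imwrite("pics/scene2.png",capture("scene")[150:400,180:500,::-1].repeat(2,0).repeat(2,1))
p=P(-79,150,230); move_straight(p,q,250)
cv2.imwrite("pics/wrist2.png",capture("wrist")[:,:,::-1]); print(get_calibration("wrist"),read_eef_pos(),read_clock())
E
```

```text
lane -26.0 s -2.6
[506.5   6.6  64.5] [0.5 0.5 0.1]
[0.4 0.5 0.3]
t 11.3417
lane 83.6 s 7.2
[615.4  24.   64.8] [-0.2 -0.1 -0.5]
[ 0.5 -0.4  0.1]
t 15.0083
{'camera_matrix': array([[365.09130055,   0.        , 322.60392951],
       [  0.        , 365.09130055, 242.36823209],
       [  0.        ,   0.        ,   1.        ]]), 'hand_eye': array([[-1.27312719e-03, -9.69539257e-01, -2.44932659e-01,
         6.77091580e+01],
       [ 9.99998907e-01, -1.41845847e-03,  4.16952856e-04,
         1.16206055e-01],
       [-7.51678967e-04, -2.44931861e-01,  9.69540004e-01,
        -1.48717621e+02],
       [ 0.00000000e+00,  0.00000000e+00,  0.00000000e+00,
         1.00000000e+00]])} [441.05022993 190.19004395 229.09471997] 16.2167
```

View pics/scene2.png

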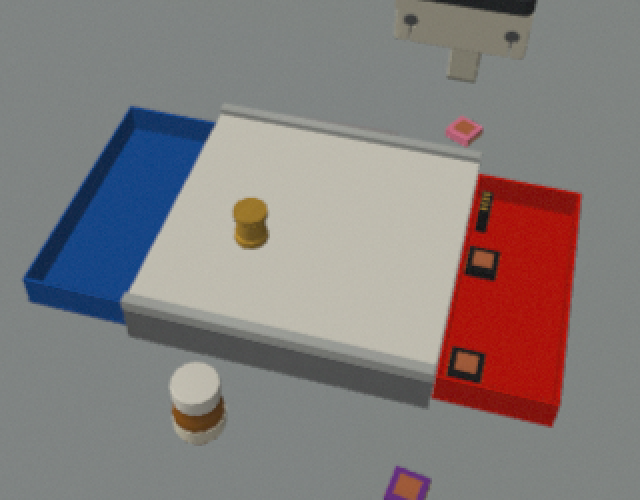

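View pics/wrist2.png

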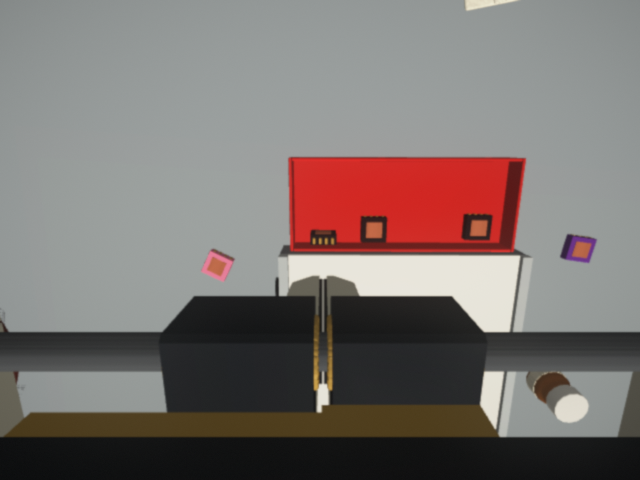

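All three chips are in the red tray: two lie flat, and chip0 stands on edge at wrist pixel (323,238), against the near wall. Its origin would be right at the inner-wall limit, so I'll locate it and tip it over by dragging its top edge inward.

```bash
python3 - <<'E'
from s import *
p=read_eef_pos();R=Rt.from_quat(read_tcp_rot()).as_matrix(); c=get_calibration("wrist")
im=capture("wrist")[:,:,::-1]; cv2.imwrite("pics/w3.png",cv2.resize(im[205:265,285:405],(800,400),interpolation=cv2.INTER_CUBIC))
T=c["hand_eye"];K=c["camera_matrix"]
def wr(px,z):
    d=R@T[:3,:3]@np.linalg.solve(K,[*px,1]); o=p+R@T[:3,3]; X=o+d*(z-o[2])/d[2]
    e=X[:2]-C; return (e@v).round(1),(e@u).round(1)
for px,z in(((311,231),29),((336,231),29),((311,244),29),((336,244),29),((323,231),3),((400,249),30),((400,243),3),((400,252),40),((374,230),13),((478,228),13),((400,158),30)): print(px,z,wr(px,z))
E
```

```text
(311, 231) 29 (np.float64(-89.2), np.float64(140.7))
(336, 231) 29 (np.float64(-64.8), np.float64(140.7))
(311, 244) 29 (np.float64(-89.3), np.float64(127.6))
(336, 244) 29 (np.float64(-64.7), np.float64(127.6))
(323, 231) 3 (np.float64(-77.5), np.float64(135.0))
(400, 249) 30 (np.float64(-1.5), np.float64(122.6))
(400, 243) 3 (np.float64(4.1), np.float64(121.8))
(400, 252) 40 (np.float64(-3.5), np.float64(122.3))
(374, 230) 13 (np.float64(-25.4), np.float64(138.1))
(478, 228) 13 (np.float64(80.7), np.float64(140.0))
(400, 158) 30 (np.float64(-5.9), np.float64(210.1))
```

View pics/w3.png

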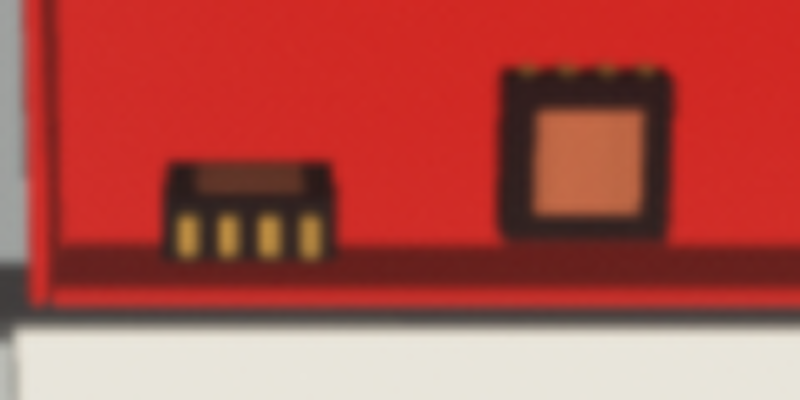

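The chip stands upright, clear of the wall by only about 3 mm, so I'll tip it inward.

```bash
python3 - <<'E'
from s import *
q=quat(1); l=-77; s=138.5
move_straight(P(l,s,120),q,200); move_straight(P(l,s,54),max_speed=80); sleep(.2)
f0=read_contact_force()[2]; z=54; f=0
while z>44:
    z-=.5; move_straight(P(l,s,z),max_speed=20); f=read_contact_force()[2]-f0
    if abs(f)>2.5: break
print("z",z,"f",f,read_eef_pos())
move_straight(P(l,s+14,z),max_speed=40); print(read_contact_force())
move_straight(P(l,s+14,150),max_speed=150)
move_straight(P(-79,150,230),q,250)
im=capture("wrist")[:,:,::-1]; cv2.imwrite("pics/w4.png",im[140:280,260:560].repeat(2,0).repeat(2,1)); print(read_clock())
E
```

```text
z 48.0 f 4.068687437411335 [442.93641342 179.12958238  48.33395847]
[0.40134668 1.44822303 3.42450495]
22.9917
```

View pics/w4.png

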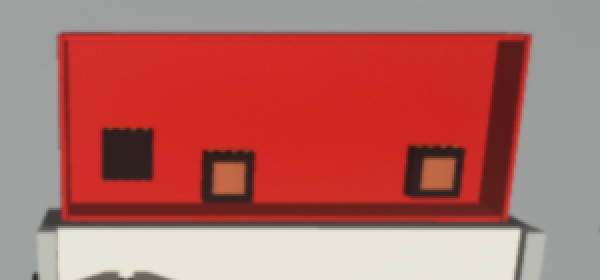

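All three chips now lie flat, well inside the red tray, and the hand is up and clear.

```bash
python3 -c "
from rig import *
print(hand_in())"
```

```text
the job is handed in; nothing more can be done
None
```

I swept all three black chips into the red tray, where they lay flat in the last picture, and handed the job in after about 23 s with the hand clear; the loupe and vial looked untouched, but I didn't re-check the tweezers, and the hand-in returned no verdict.

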